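Knock up a stack of adapter plates in the squaring jig

TASK

The five thin adapter plates on the squaring jig lie every which way. Knock up the stack: tap and push the plates' free edges until every plate sits squarely against all three red stop posts and all their edges are flush, as they must be before drilling. Keep the plates stacked in their order, and leave the other things on the table where they are.

Things in the scene. Friction and masses are not known exactly. Their poses are not given: they have to be found in the camera images.
- jig: Squaring jig fixed to the table: dark flat base 12 mm thick with three red stop posts, tops 46 mm above the table; turned up to 25 degrees from the world axes. Origin on the table surface under the centre of where the squared stack belongs, z up. Open on its -x and -y sides: the base ends at x = -30 and y = -40 mm, so a squared stack overhangs it there by 10 and 15 mm.
- jig_stop_x (a point): Point midway between the two red posts (22 mm wide, at y = -34 and +34 mm of the jig) on the jig's +x side, in the plane of their stop faces, 40 mm along the jig's x from its origin, 27 mm above the table. Axes as the jig's.
- jig_stop_y (a point): Middle of the stop face of the single wide red post (56 mm wide, centred at x = 0 of the jig) on the jig's +y side, 55 mm along the jig's y from its origin, 27 mm above the table. Axes as the jig's.
- plate_1: Flat steel-grey (bottom plate) adapter plate, number 1 of 5 from below, 80 (x) x 110 (y) x 6 mm, about 0.14 kg, smooth and slippery, dark holes. Origin at its centre, 15 mm above the table. Loose in the stack on the jig's base (stack 12 to 42 mm above the table). Starts 8 to 26 mm short of the stops, up to 7 degrees askew; squared, its centre is above the jig's origin and its axes parallel to the jig's.
- plate_2: Flat blue adapter plate, number 2 of 5 from below, 80 (x) x 110 (y) x 6 mm, about 0.14 kg, smooth and slippery, dark holes. Origin at its centre, 21 mm above the table. Loose in the stack on the jig's base (stack 12 to 42 mm above the table). Starts 8 to 26 mm short of the stops, up to 7 degrees askew; squared, its centre is above the jig's origin and its axes parallel to the jig's.
- plate_3: Flat steel-grey adapter plate, number 3 of 5 from below, 80 (x) x 110 (y) x 6 mm, about 0.14 kg, smooth and slippery, dark holes. Origin at its centre, 27 mm above the table. Loose in the stack on the jig's base (stack 12 to 42 mm above the table). Starts 8 to 26 mm short of the stops, up to 7 degrees askew; squared, its centre is above the jig's origin and its axes parallel to the jig's.
- plate_4: Flat blue adapter plate, number 4 of 5 from below, 80 (x) x 110 (y) x 6 mm, about 0.14 kg, smooth and slippery, dark holes. Origin at its centre, 33 mm above the table. Loose in the stack on the jig's base (stack 12 to 42 mm above the table). Starts 8 to 26 mm short of the stops, up to 7 degrees askew; squared, its centre is above the jig's origin and its axes parallel to the jig's.
- plate_5: Flat steel-grey (top plate) adapter plate, number 5 of 5 from below, 80 (x) x 110 (y) x 6 mm, about 0.14 kg, smooth and slippery, dark holes. Origin at its centre, 39 mm above the table. Loose in the stack on the jig's base (stack 12 to 42 mm above the table). Starts 8 to 26 mm short of the stops, up to 7 degrees askew; squared, its centre is above the jig's origin and its axes parallel to the jig's.
- spare_plate: black spare plate, 80 x 110 x 6 mm, lying flat to the right of the jig; origin at the centre of its underside. Bystander
- post: bright steel post, 75 mm tall, 13 mm thick on a 32 mm round foot, standing; origin at the centre of its underside. Bystander
- post_holder: black round post holder, 50 mm tall, foot 38 mm across, standing; origin at the centre of its underside. Bystander
- lens_mount: black square lens holder with a round glass, 68 mm tall, 60 mm wide, standing; origin at the centre of its underside. Bystander
- hex_key: dark L-shaped hex key, 90 x 33 mm, 6 mm thick, lying; origin under the middle of its long leg. Bystander
- screw_tray: open orange screw tray with two compartments, 90 x 120 x 30 mm; origin at the centre of its underside. Bystander
Not all that is in view belongs to the job. What is shaped like the plate_4 but pink or turquoise is not meant. Leave any pink or purple look-alike of the plate_5 alone.

How it is judged:
By the outcome, as a careful person would: the job done as asked, in the order asked, and still so for the second after the job is handed in, with the robot touching nothing.
It also fails if it takes over 67 s, if anything falls off the work surface, if the arm or the gripper's body presses on something with over 40 N, if the wrist force passes 120 N, or if a joint passes its speed limit or range.

ROBOT

A 6-joint arm with a two-finger parallel gripper is mounted at the origin on the work surface. World frame = base frame: x ahead of the robot, y to its left, z up, the work surface at z = 0. Lengths are in mm, angles in rad, forces in N, time in s.
With the tool pointing down it reaches from about 275 to 825 mm from the base axis. Payload 4.9 kg.
Tool frame: the origin (TCP) lies midway between the tips of the shut fingers; the grasp point (between the pads) lies 19 mm behind it (robot.hold_point_z is the z of the grasp point in the tool frame, in mm); z points along the fingers, y is the line along which they close (so a half turn about z gives the same grasp; the last joint's range is limited). The gripper opens to 85 mm and grips with 20 to 120 N. Pads are 22 mm wide; open, the fingers measure 114 mm over their backs; the gripper's body (76 mm by 85 mm) begins 54 mm behind the grasp point. The pads swing forward as they close: fully open they stand 13 mm farther back than shut.
Start: joints at [-0.134, 0.326, -0.193, 1.052, 0, 1.437], TCP at [550.017, 0.009, 231.281] pointing down, gripper open.
Joint ranges: [-2.65, 2.65], [-0.97, 1.79], [-1.3, 1.35], [-1.93, 2.1], [-1.47, 1.37], [-3.14, 3.14]. Speed limits (rad/s): [2.57, 2.57, 3.14, 3.14, 3.14, 3.14].

INTERFACE

Orientations are given as a unit quaternion [w, x, y, z].
In Python, from rig import readout, eyes, job, robot gives the robot as it stands.
- The arm moves only by the tool drive_tool, never from a script. Its argument "plan" is a list that holds one entry, the list of rows, each a list of 5 numbers: the opening, from 0 (shut) to 1 (fully open), then the shift along the world's x, y, z in mm, then the turn about the world's z in rad. A call has 1 to 10 rows; each row shifts and turns the commanded pose from where the row before left it; what a row does not reach is not made up. A row lasts 1/12 s, in which the tool goes at most 41.7 mm and 7.16 degrees, less where a joint would pass 70% of its speed; a pose out of reach is approached as far as the arm can. A call is refused whole if a number of a shift passes 41.7 or a number of a turn 0.125, either way. A call with a gripper value outside its range is refused whole. The fingers move at their own pace and stop on an object; the grip force is fixed at half the most. Time passes only in rows, so rows that do not move let the fingers close. It gives the time, the measured TCP pose, the force, the opening and the grip force at its end, in the units of the state.
- readout.read_state(): the state, without advancing time (a new reading comes with each control period).
- eyes.snapshot(name): name is "scene" or "side" or "wrist"; returns a dict with "image" (400x640x3 uint8, red, green, blue), "fx", "fy", "cx", "cy" (pixels), "R" (3x3) and "t" (3): a world point X has camera coordinates R X + t. Camera axes: x right, y down, z forward; pixel columns grow to the right and rows downward; lengths in mm; the calibration is good to about 2 mm. A picture is of the moment at which its call begins. There is no depth.
- job.hand_in(): hands the job in; it is judged then, once.
The state is a dict: "t": time; "qpos": joint angles; "dq": joint speeds; "effort": joint torques, N m; "tcp_pos": TCP position; "ee_rot": TCP orientation; "wrist_force": force on the tool from outside, world axes, zero at the start; "ft_torque": the same for the moment, N m; "gripper_width": finger opening in mm; "grasp_force": force on a finger pad.
Only numpy, scipy, OpenCV 4.12 (cv2) and the standard library are available. Lean on these libraries where they do the work, as an engineer would, in place of code of your own. Each camera call takes 0.05 s, during which the arm holds its last target. There are 200 camera calls.

## Working session

There is one attempt and no reset: what is moved stays moved. The work goes in short steps, Python scripts to look and compute and a tool call to move; the robot and the scene stay as the last step left them, time stands still between calls to the robot, and variables do not carry over. Pictures are saved under pics/ and viewed, at most 10 in all, crops included, and the job is handed in when it is done.

Besides the shell and the picture viewer there is one more tool, called after ">>>" as a command line: name --argument value ..., lists and objects as JSON in quotes. drive_tool: Moves the arm, as the interface text tells. Its arguments: {"type":"object","properties":{"plan":{"type":"array"}},"required":["plan"]}

```bash
mkdir -p pics; python3 - <<'E'
from rig import readout, eyes
import cv2,pickle
for n in ("scene","side"):
    s=eyes.snapshot(n); pickle.dump(s,open(f"{n}0.pkl","wb"))
    cv2.imwrite(f"pics/{n}0.png",s["image"][:,:,::-1]); print(n,s["fx"],s["cx"],s["cy"],s["R"],s["t"])
st=readout.read_state(); print(st["t"],st["tcp_pos"],st["ee_rot"],st["gripper_width"])
E
```

```text
scene 371.5325587355586 323.33537715900576 197.33391503560088 [[-0.77089847  0.6368449  -0.01200464]
 [ 0.35305667  0.41153531 -0.84023192]
 [-0.53015708 -0.65197182 -0.54209428]] [ 460.87490271 -156.78009071 1351.53314891]
side 458.8972012137025 325.0123932872642 199.61946663006464 [[ 0.98356483 -0.18041861 -0.00702508]
 [-0.10781442 -0.55565809 -0.82439076]
 [ 0.14483189  0.81159917 -0.56597749]] [-598.80344256   93.88016376 1229.19480542]
0.1 [5.49475916e+02 8.76631493e-02 2.30560870e+02] [-6.38996457e-04  7.07106984e-01  7.07106124e-01 -4.84571030e-04] 85.43010325864003
```

View pics/scene0.png

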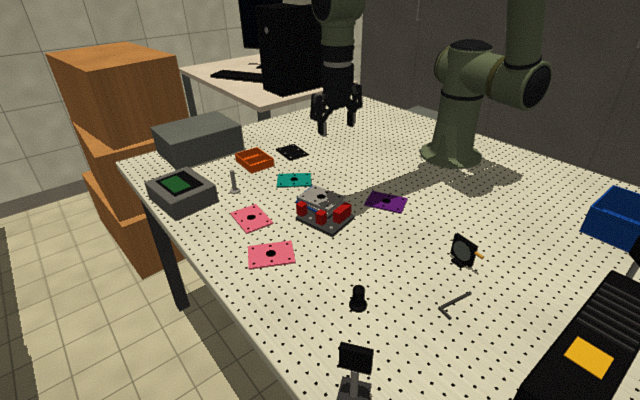

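View pics/side0.png

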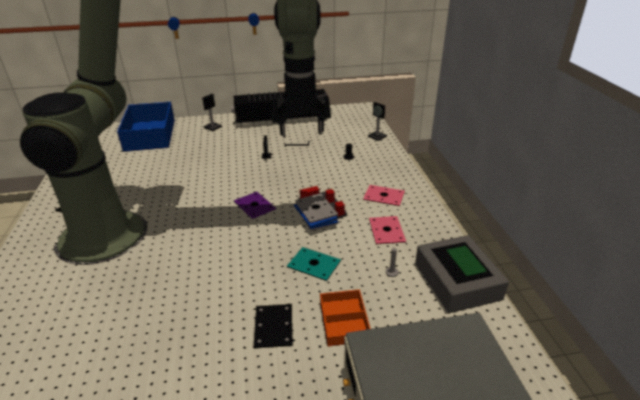

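The scene view shows the jig at about (325,212), with its red posts at (302,208), (321,216) and (341,213). In the side view it is at about (318,208), with posts at (310,191), (331,196) and (340,209). I'll compute a rough position from these pixels, then use the wrist camera.

```bash
cat > h.py <<'E'
import numpy as np,cv2,pickle
from rig import readout,eyes
def snap(n,f):
    s=eyes.snapshot(n); pickle.dump(s,open(f+".pkl","wb")); cv2.imwrite(f"pics/{f}.png",s["image"][:,:,::-1]); return s
def back(s,u,v,z):
    R,t=np.array(s["R"]),np.array(s["t"]); d=R.T@[(u-s["cx"])/s["fx"],(v-s["cy"])/s["fy"],1]; c=-R.T@t
    return c+d*(z-c[2])/d[2]
def proj(s,X):
    p=np.array(s["R"])@np.asarray(X,float).T+np.array(s["t"])[:,None]
    return np.c_[s["fx"]*p[0]/p[2]+s["cx"],s["fy"]*p[1]/p[2]+s["cy"]]
E
python3 - <<'E'
from h import *
for n,ps in (("scene",[(320,197),(302,203),(321,211),(341,209)]),("side",[(316,207),(310,188),(331,193),(340,207)])):
    s=pickle.load(open(n+"0.pkl","rb"))
    for p in ps: print(n,p,back(s,*p,44).round())
s=snap("wrist","wrist0"); c=-np.array(s["R"]).T@s["t"]; print(c,s["fx"],s["R"])
E
```

```text
scene (320, 197) [583. -32.  44.]
scene (302, 203) [640. -40.  44.]
scene (321, 211) [624.  23.  44.]
scene (341, 209) [578.  50.  44.]
side (316, 207) [576. -44.  44.]
side (310, 188) [575.  53.  44.]
side (331, 193) [629.  16.  44.]
side (340, 207) [640. -57.  44.]
[547.64203331  67.82940957 374.23284754] 313.91545290097633 [[ 9.99999217e-01  1.58539034e-04 -1.24115728e-03]
 [ 4.83583383e-04 -9.63832684e-01  2.66507643e-01]
 [-1.15401609e-03 -2.66508035e-01 -9.63832006e-01]]
```

View pics/wrist0.png

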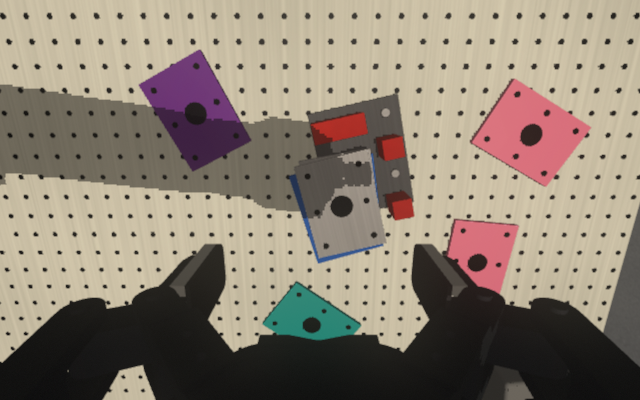

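The wrist view shows the stack around (340,205), the wide stop at (340,128), and the x-stops at (391,148) and (402,209). Next I'll zoom in.

```bash
python3 - <<'E'
from h import *
s=pickle.load(open("wrist0.pkl","rb")); im=s["image"][85:275,280:425,::-1]
cv2.imwrite("pics/z0.png",cv2.resize(im,None,fx=3.15,fy=3.15,interpolation=cv2.INTER_CUBIC)); 
E
```

```text
(no output)
```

View pics/z0.png

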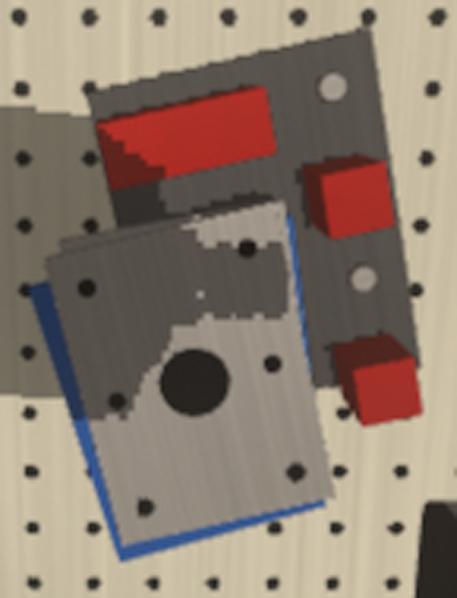

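```bash
cat >> h.py <<'E'
from scipy.optimize import least_squares
def fit(s,J,uv,x0=(585,5,0.2)):
    J=np.asarray(J,float)
    def W(p):
        c,n=np.cos(p[2]),np.sin(p[2]); return np.c_[p[0]+c*J[:,0]-n*J[:,1],p[1]+n*J[:,0]+c*J[:,1],J[:,2]]
    r=least_squares(lambda p:(proj(s,W(p))-uv).ravel(),x0); return r.x,r.fun.reshape(-1,2)
E
python3 - <<'E'
from h import *
s=pickle.load(open("wrist0.pkl","rb"))
cr=lambda a:np.array(a)/3.15+[280,85]-.5+.16
J=[(-28,55,46),(28,55,46),(40,45,46),(40,23,46),(40,-23,46),(40,-45,46)]
p,r=fit(s,J,cr([(110,188),(276,152),(319,170),(332,240),(352,362),(365,425)])); print("jig",p.round(3),r.round(1).tolist())
c,n=np.cos(p[2]),np.sin(p[2]); Rj=np.array([[c,n],[-n,c]])
def pl(name,z,J,px):
    q,r=fit(s,[(a,b,z) for a,b in J],cr(px)); print(name,q.round(2),"jig",(Rj@(q[:2]-p[:2])).round(1),np.degrees(q[2]-p[2]).round(1),abs(r).max().round(1))
pl("p5",42,[(-40,55),(40,55),(40,-55),(-40,-55)],[(47,262),(282,203),(333,497),(120,545)])
pl("p4",36,[(-40,-55),(40,-55),(-40,55)],[(122,560),(325,505),(30,288)])
for nm,us in (("turq",[(297,282),(263,325),(361,325)]),("purple",[(250,140),(193,170),(202,50)]),("pink",[(454,219),(447,290)])):
    for u in us:
        w=back(s,*u,6); print(nm,w.round(),"jig",(Rj@(w[:2]-p[:2])).round())
E
```

```text
jig [ 5.83444e+02 -1.59370e+01  2.29000e-01] [[0.1, 0.4], [0.4, -0.6], [-0.0, 0.6], [-0.5, -1.0], [0.4, 1.1], [-0.4, -0.4]]
p5 [ 5.7366e+02 -3.6900e+01  2.3000e-01] jig [-14.3 -18.2] 0.0 1.2
p4 [ 5.6947e+02 -4.5020e+01  2.9000e-01] jig [-20.2 -25.1] 3.6 0.6
turq [ 519. -153.    6.] jig [ -94. -119.]
turq [ 471. -219.    6.] jig [-155. -173.]
turq [ 606. -219.    6.] jig [ -24. -203.]
purple [468.  32.   6.] jig [-101.   73.]
purple [398.  -3.   6.] jig [-178.   55.]
purple [422. 128.   6.] jig [-125.  177.]
pink [716. -65.   6.] jig [118. -78.]
pink [ 718. -165.    6.] jig [  98. -176.]
```

The fit is consistent: the jig is at (583.4, -15.9) with yaw 0.229, and residuals are at most 1.1 px. I'll turn the tool so both fingers push the -x edges.

>>> drive_tool --plan '[[[0.6,-6.5,-5.4,0,-0.122],[0.6,-6.5,-5.4,0,-0.122],[0.6,-6.5,-5.4,0,-0.122],[0.6,-6.5,-5.4,0,-0.122],[0.6,-6.5,-5.4,0,-0.122],[0.6,-6.5,-5.4,0,-0.122],[0.6,-6.5,-5.4,0,-0.122],[0.6,-6.5,-5.4,0,-0.122],[0.6,-6.5,-5.4,0,-0.122],[0.6,-6.5,-5.4,0,-0.122]]]'

```text
t: 0.98
tcp_pos: [484.4, -54.2, 231.0]
ee_rot: [-0.0, 0.985, 0.172, -0.0]
wrist_force: [1.3, -0.0, -0.1]
gripper_width: 51.1
grasp_force: 0.0
```

>>> drive_tool --plan '[[[0.6,0,0,-20,-0.122],[0.6,0,0,-30,0],[0.6,0,0,-30,0],[0.6,0,0,-30,0],[0.6,0,0,-30,0],[0.6,0,0,-26,0],[0.6,0,0,0,0],[0.6,0,0,0,0]]]'

```text
t: 1.65
tcp_pos: [483.6, -53.6, 64.4]
ee_rot: [-0.001, 0.993, 0.114, -0.002]
wrist_force: [0.0, 0.3, 0.4]
gripper_width: 51.0
grasp_force: 0.0
```

```bash
python3 - <<'E'
from h import *
st=readout.read_state(); print({k:np.round(v,3).tolist() for k,v in st.items()})
a=snap("side","side1")["image"][130:260,230:430,::-1]; b=snap("wrist","wrist1")["image"][:,:,::-1]
a=cv2.resize(a,(640,416),interpolation=3)
cv2.imwrite("pics/c1.png",cv2.resize(np.vstack([a,b]),None,fx=.73,fy=.73))
E
```

```text
{'t': 1.65, 'qpos': [-0.262, 0.402, -0.572, 0.601, 0.0, 2.651], 'dq': [0.002, -0.043, 0.045, 0.015, 0.0, 0.0], 'effort': [-0.043, -39.653, 18.233, -0.221, -0.003, 0.0], 'tcp_pos': [483.601, -53.609, 64.417], 'ee_rot': [-0.001, 0.993, 0.114, -0.002], 'wrist_force': [0.0, 0.317, 0.386], 'ft_torque': [0.053, 0.014, -0.004], 'grasp_force': 0.0, 'gripper_width': 50.968}
```

View pics/c1.png

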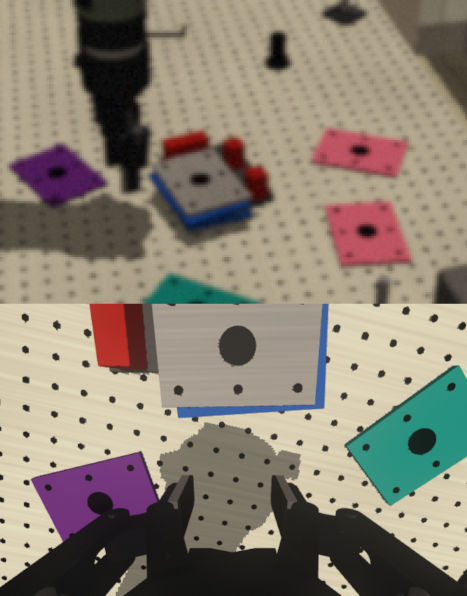

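In the composite, the fingers stand clear of the stack on its -x side and are aligned with it: fingertips at about (180,480) and (283,480), plate edge at about row 408. I'll lower and push along jig +x.

>>> drive_tool --plan '[[[0.6,0,0,-20,0],[0.6,0,0,-20,0],[0.6,0,0,-19,0],[0.6,0,0,0,0],[0.6,5,1.2,0,0],[0.6,5,1.2,0,0],[0.6,5,1.2,0,0],[0.6,5,1.2,0,0]]]'

```text
t: 2.42
tcp_pos: [507.2, -49.4, 7.8]
ee_rot: [0.001, 0.993, 0.114, 0.002]
wrist_force: [0.0, 0.6, -0.2]
gripper_width: 51.4
grasp_force: 0.0
```

>>> drive_tool --plan '[[[0.6,4,0.9,0,0],[0.6,4,0.9,0,0],[0.6,4,0.9,0,0],[0.6,4,0.9,0,0],[0.6,2,0.5,0,0],[0.6,2,0.5,0,0]]]'

```text
t: 2.92
tcp_pos: [524.8, -44.6, 6.1]
ee_rot: [0.0, 0.993, 0.114, -0.001]
wrist_force: [-2.6, -0.7, 0.4]
gripper_width: 51.1
grasp_force: 0.9
```

>>> drive_tool --plan '[[[0.6,1.5,0.35,0,0],[0.6,1.5,0.35,0,0],[0.6,1.5,0.35,0,0],[0.6,1.5,0.35,0,0],[0.6,1.5,0.35,0,0],[0.6,0,0,0,0]]]'

```text
t: 3.42
tcp_pos: [532.7, -42.7, 6.1]
ee_rot: [-0.0, 0.993, 0.114, -0.0]
wrist_force: [-1.4, -0.3, -1.5]
gripper_width: 51.1
grasp_force: 0.8
```

>>> drive_tool --plan '[[[0.6,1,0.2,0,0],[0.6,1,0.2,0,0],[0.6,1,0.3,0,0],[0.6,0,0,0,0]]]'

```text
t: 3.75
tcp_pos: [534.2, -42.4, 6.1]
ee_rot: [0.0, 0.993, 0.114, -0.001]
wrist_force: [-4.9, -2.1, 2.7]
gripper_width: 51.2
grasp_force: 2.8
```

>>> drive_tool --plan '[[[0.6,1,0.2,0,0],[0.6,1,0.2,0,0],[0.6,0,0,0,0],[0.6,0,0,0,0]]]'

```text
t: 4.08
tcp_pos: [536.4, -42.0, 6.1]
ee_rot: [0.0, 0.993, 0.114, -0.001]
wrist_force: [-5.5, -1.4, 1.0]
gripper_width: 51.4
grasp_force: 2.6
```

>>> drive_tool --plan '[[[0.6,1,0.2,0,0],[0.6,1,0.2,0,0],[0.6,0,0,0,0],[0.6,0,0,0,0]]]'

```text
t: 4.42
tcp_pos: [537.7, -41.6, 6.0]
ee_rot: [0.0, 0.993, 0.114, -0.002]
wrist_force: [-7.2, -2.2, 2.8]
gripper_width: 51.2
grasp_force: 3.5
```

>>> drive_tool --plan '[[[0.6,1,0.2,0,0],[0.6,1,0.2,0,0],[0.6,0,0,0,0],[0.6,0,0,0,0]]]'

```text
t: 4.75
tcp_pos: [537.7, -41.6, 5.8]
ee_rot: [0.001, 0.994, 0.114, -0.004]
wrist_force: [-10.7, -4.8, 5.5]
gripper_width: 50.8
grasp_force: 5.9
```

```bash
python3 - <<'E'
from h import *
snap("side","side2"); b=snap("wrist","wrist2")["image"][:,:,::-1]
s=snap("scene","scene2")["image"][170:245,270:380,::-1]
cv2.imwrite("pics/c2.png",np.vstack([cv2.resize(s,(528,360),interpolation=3),cv2.resize(b[0:230,100:500],(528,240))]))
E
```

```text
(no output)
```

View pics/c2.png

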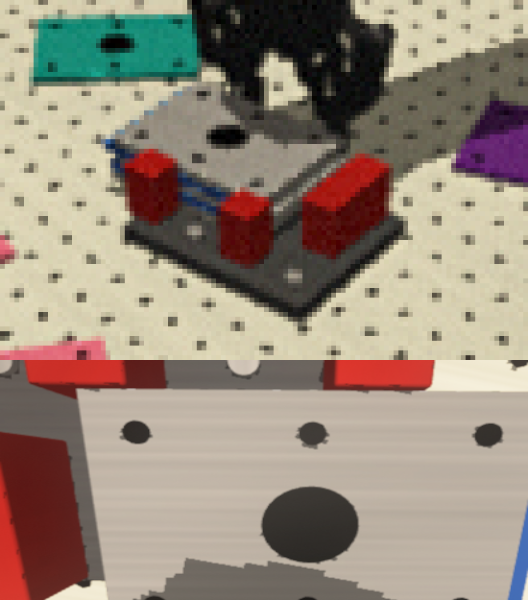

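TCP travel has stopped with the force rising, and the wrist view shows the top plate flat against both x-posts (face line at row ~388). I'll back off, lift and turn for the y push.

>>> drive_tool --plan '[[[0.6,-10,-2.3,0,0],[0.6,-10,-2.3,0,0],[0.6,0,0,25,0],[0.6,0,0,30,0],[0.47,0,0,35,0.121],[0.47,0,0,0,0.121],[0.47,5,-10,0,0.121],[0.47,10,-10,0,0.121],[0.47,10,-10,0,0.121],[0.47,10,-10,0,0.121]]]'

```text
t: 5.73
tcp_pos: [558.5, -85.9, 97.2]
ee_rot: [0.001, 0.887, 0.462, 0.002]
wrist_force: [0.1, 0.3, -0.6]
gripper_width: 40.3
grasp_force: 0.0
```

>>> drive_tool --plan '[[[0.47,10,-10,0,0.121],[0.47,10,-10,0,0.121],[0.47,10,-10,0,0.121],[0.47,10,-5,0,0.121],[0.47,10,0,0,0.121],[0.47,0,0,0,0.121],[0.47,0,0,0,0.12],[0.47,0,0,0,0]]]'

```text
t: 6.4
tcp_pos: [607.9, -120.6, 96.6]
ee_rot: [0.001, 0.62, 0.784, 0.001]
wrist_force: [-0.1, 0.5, 0.2]
gripper_width: 39.9
grasp_force: 0.0
```

>>> drive_tool --plan '[[[0.47,0,0,-35,-0.003],[0.47,0,0,-35,0],[0.47,0,0,-20,0],[0.47,0,0,0,0],[0.47,-1,4,0,0],[0.47,-1,4,0,0],[0.47,-1,4,0,0],[0.47,-1,4,0,0],[0.47,0,0,0,0]]]'

```text
t: 7.15
tcp_pos: [603.4, -103.9, 7.9]
ee_rot: [0.001, 0.622, 0.783, 0.001]
wrist_force: [0.5, -0.7, -0.9]
gripper_width: 40.1
grasp_force: 0.0
```

>>> drive_tool --plan '[[[0.47,-0.7,3,0,0],[0.47,-0.7,3,0,0],[0.47,-0.7,3,0,0],[0.47,-0.7,3,0,0],[0.47,-0.7,3,0,0],[0.47,0,0,0,0]]]'

```text
t: 7.65
tcp_pos: [598.8, -88.8, 6.2]
ee_rot: [-0.0, 0.622, 0.783, 0.0]
wrist_force: [1.0, -1.8, 0.8]
gripper_width: 40.3
grasp_force: 0.6
```

>>> drive_tool --plan '[[[0.47,-0.3,1.5,0,0],[0.47,-0.4,1.5,0,0],[0.47,-0.3,1.5,0,0],[0.47,-0.4,1.5,0,0],[0.47,0,0,0,0],[0.47,0,0,0,0]]]'

```text
t: 8.15
tcp_pos: [597.6, -84.1, 6.2]
ee_rot: [0.0, 0.623, 0.783, -0.0]
wrist_force: [0.8, -4.4, 0.4]
gripper_width: 40.0
grasp_force: 2.6
```

>>> drive_tool --plan '[[[0.47,-0.2,1,0,0],[0.47,-0.3,1,0,0],[0.47,0,0,0,0],[0.47,0,0,0,0]]]'

```text
t: 8.48
tcp_pos: [597.2, -82.0, 6.2]
ee_rot: [0.0, 0.623, 0.782, -0.0]
wrist_force: [2.2, -5.6, -0.1]
gripper_width: 39.9
grasp_force: 2.5
```

>>> drive_tool --plan '[[[0.47,-0.2,1,0,0],[0.47,-0.3,1,0,0],[0.47,0,0,0,0],[0.47,0,0,0,0]]]'

```text
t: 8.82
tcp_pos: [597.1, -82.0, 6.3]
ee_rot: [0.002, 0.623, 0.782, -0.002]
wrist_force: [2.9, -9.3, -2.0]
gripper_width: 40.1
grasp_force: 5.1
```

>>> drive_tool --plan '[[[0.47,-0.2,1,0,0],[0.47,-0.3,1,0,0],[0.47,0,0,0,0],[0.47,0,0,0,0]]]'

```text
t: 9.15
tcp_pos: [597.2, -82.1, 6.5]
ee_rot: [0.003, 0.624, 0.782, -0.003]
wrist_force: [3.0, -15.7, -3.0]
gripper_width: 39.9
grasp_force: 7.7
```

>>> drive_tool --plan '[[[0.47,2.3,-10,0,0],[0.47,2.3,-10,0,0],[0.47,0,0,25,0],[0.47,0,0,30,0],[0.6,0,0,35,-0.121],[0.6,-10,5,0,-0.121],[0.6,-10,10,0,-0.121],[0.6,-10,10,0,-0.121],[0.6,-10,10,0,-0.121],[0.6,-10,10,0,-0.121]]]'

```text
t: 9.98
tcp_pos: [549.6, -51.4, 96.0]
ee_rot: [-0.001, 0.861, 0.508, 0.0]
wrist_force: [0.6, 0.2, 0.1]
gripper_width: 51.3
grasp_force: 0.0
```

>>> drive_tool --plan '[[[0.6,-10,10,0,-0.121],[0.6,-10,10,0,-0.121],[0.6,-10,5,0,-0.121],[0.6,-10,0,0,-0.121],[0.6,-10,0,0,-0.121],[0.6,0,0,0,-0.121],[0.6,0,0,0,-0.119],[0.6,0,0,0,0]]]'

```text
t: 10.65
tcp_pos: [500.0, -26.8, 96.1]
ee_rot: [-0.001, 0.994, 0.112, -0.0]
wrist_force: [-0.6, -0.2, -0.5]
gripper_width: 51.4
grasp_force: 0.0
```

```bash
python3 - <<'E'
from h import *
b=snap("wrist","wrist3")["image"][:,:,::-1]
s=snap("scene","scene3")["image"][170:245,270:380,::-1]
cv2.imwrite("pics/c3.png",np.vstack([cv2.resize(s,(440,300),interpolation=3),cv2.resize(b[:,60:580],(440,300))]))
E
```

```text
(no output)
```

View pics/c3.png

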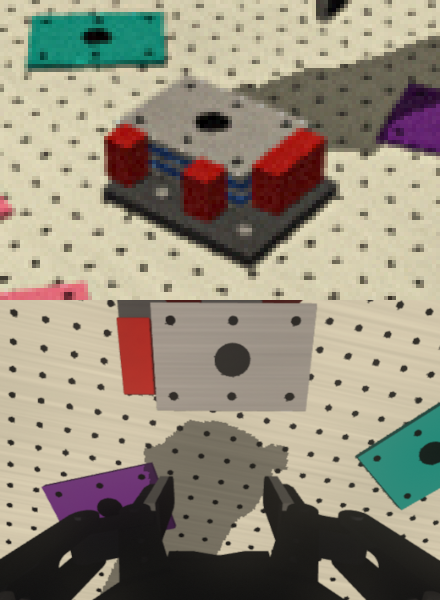

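The stack now looks square and seated against all three posts. Scene view: wide post at (288,165), x-posts at (127,150) and (204,188). I'll do one more x tap to settle it.

>>> drive_tool --plan '[[[0.6,2,-8,-35,0.004],[0.6,0,0,-35,0],[0.6,0,0,-20,0],[0.6,0,0,0,0],[0.6,5,1.2,0,0],[0.6,5,1.2,0,0],[0.6,5,1.2,0,0],[0.6,5,1.2,0,0],[0.6,3,0.7,0,0],[0.6,0,0,0,0]]]'

```text
t: 11.58
tcp_pos: [527.5, -30.0, 7.3]
ee_rot: [0.0, 0.993, 0.116, 0.001]
wrist_force: [0.3, -0.9, -0.3]
gripper_width: 51.2
grasp_force: 0.0
```

>>> drive_tool --plan '[[[0.6,1.5,0.35,0,0],[0.6,1.5,0.35,0,0],[0.6,1.5,0.35,0,0],[0.6,1,0.2,0,0],[0.6,1,0.2,0,0],[0.6,0,0,0,0],[0.6,0,0,0,0]]]'

```text
t: 12.17
tcp_pos: [532.2, -28.6, 6.2]
ee_rot: [-0.0, 0.993, 0.115, -0.0]
wrist_force: [-0.6, -0.2, 0.2]
gripper_width: 51.2
grasp_force: 0.0
```

>>> drive_tool --plan '[[[0.6,1,0.2,0,0],[0.6,1,0.2,0,0],[0.6,1,0.3,0,0],[0.6,0,0,0,0],[0.6,0,0,0,0]]]'

```text
t: 12.58
tcp_pos: [534.3, -28.3, 6.1]
ee_rot: [0.0, 0.993, 0.115, -0.001]
wrist_force: [-3.0, -3.0, 1.6]
gripper_width: 51.3
grasp_force: 2.1
```

>>> drive_tool --plan '[[[0.6,1,0.2,0,0],[0.6,1,0.2,0,0],[0.6,0,0,0,0],[0.6,0,0,0,0]]]'

```text
t: 12.92
tcp_pos: [534.7, -28.0, 5.8]
ee_rot: [0.0, 0.993, 0.115, -0.002]
wrist_force: [-7.2, -4.1, 3.3]
gripper_width: 51.3
grasp_force: 4.1
```

>>> drive_tool --plan '[[[0.6,1,0.2,0,0],[0.6,1,0.2,0,0],[0.6,0,0,0,0],[0.6,0,0,0,0]]]'

```text
t: 13.25
tcp_pos: [534.6, -27.9, 5.5]
ee_rot: [0.001, 0.993, 0.114, -0.004]
wrist_force: [-11.3, -5.2, 7.5]
gripper_width: 51.3
grasp_force: 6.3
```

>>> drive_tool --plan '[[[0.6,1,0.2,0,0],[0.6,0.5,0.1,0,0],[0.6,0,0,0,0],[0.6,-10,-2.3,0,0],[0.6,-10,-2.3,0,0],[0.6,0,0,30,0],[0.6,0,0,38,0],[0.6,0,0,38,0],[0.6,0,0,35,0],[0.6,0,0,0,0]]]'

```text
t: 14.08
tcp_pos: [526.2, -31.8, 154.5]
ee_rot: [0.001, 0.993, 0.115, 0.007]
wrist_force: [0.6, -0.3, -0.1]
gripper_width: 51.1
grasp_force: 0.0
```

```bash
python3 - <<'E'
from h import *
st=readout.read_state(); print(st["tcp_pos"].round(1) if hasattr(st["tcp_pos"],"round") else st["tcp_pos"])
b=snap("wrist","wrist4")["image"][:,:,::-1]; c=snap("side","side4")["image"][180:236,285:355,::-1]
s=snap("scene","scene4")["image"][180:240,285:365,::-1]
t=np.hstack([cv2.resize(s,(400,300),interpolation=3),cv2.resize(c,(375,300),interpolation=3)])
cv2.imwrite("pics/c4.png",np.vstack([t,cv2.resize(b[0:240,80:560],(775,300),interpolation=3)]))
E
```

```text
[526.2 -31.8 154.5]
```

View pics/c4.png

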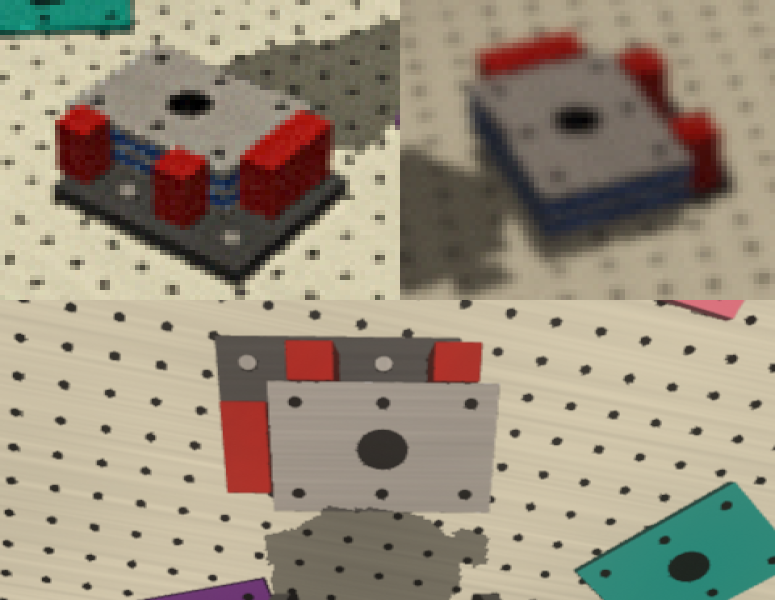

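All views show flush edges, with the top plate against every stop. I'll finish with a light y tap.

>>> drive_tool --plan '[[[0.6,0,-10,0,0.121],[0.47,5,-10,0,0.121],[0.47,8,-10,0,0.121],[0.47,8,-10,0,0.121],[0.47,8,-10,0,0.121],[0.47,8,-10,0,0.121],[0.47,8,-8,0,0.121],[0.47,8,-4,0,0.121],[0.47,8,0,0,0.121],[0.47,8,0,0,0.121]]]'

```text
t: 15.07
tcp_pos: [589.1, -103.2, 144.9]
ee_rot: [-0.002, 0.75, 0.662, -0.001]
wrist_force: [0.1, 0.3, -0.1]
gripper_width: 40.3
grasp_force: 0.0
```

>>> drive_tool --plan '[[[0.47,9,0,-10,0.121],[0.47,0,0,-20,0.121],[0.47,0,0,-20,0.117],[0.47,0,0,0,0],[0.47,0,0,0,0]]]'

```text
t: 15.48
tcp_pos: [596.7, -102.6, 94.7]
ee_rot: [-0.003, 0.623, 0.782, -0.001]
wrist_force: [-0.6, -0.8, -0.3]
gripper_width: 40.0
grasp_force: 0.0
```

>>> drive_tool --plan '[[[0.47,6.5,-1,-30,0],[0.47,0,0,-35,0],[0.47,0,0,-23.5,0],[0.47,0,0,0,0],[0.47,-1,4,0,0],[0.47,-1,4,0,0],[0.47,-1,4,0,0],[0.47,-0.9,4,0,0],[0.47,-0.4,1.5,0,0],[0.47,0,0,0,0]]]'

```text
t: 16.32
tcp_pos: [601.4, -86.4, 9.9]
ee_rot: [0.001, 0.621, 0.783, 0.0]
wrist_force: [-0.6, 0.1, 0.2]
gripper_width: 40.4
grasp_force: 0.0
```

>>> drive_tool --plan '[[[0.47,-0.2,1,0,0],[0.47,-0.3,1,0,0],[0.47,-0.2,1,0,0],[0.47,0,0,0,0],[0.47,0,0,0,0]]]'

```text
t: 16.73
tcp_pos: [600.1, -83.9, 8.7]
ee_rot: [-0.0, 0.622, 0.783, -0.0]
wrist_force: [-0.4, 0.2, 0.0]
gripper_width: 40.2
grasp_force: 0.0
```

>>> drive_tool --plan '[[[0.47,-0.2,1,0,0],[0.47,-0.3,1,0,0],[0.47,-0.2,1,0,0],[0.47,0,0,0,0],[0.47,0,0,0,0]]]'

```text
t: 17.15
tcp_pos: [599.6, -81.6, 8.7]
ee_rot: [0.0, 0.622, 0.783, -0.001]
wrist_force: [1.1, -3.9, -1.3]
gripper_width: 39.9
grasp_force: 1.7
```

>>> drive_tool --plan '[[[0.47,-0.2,1,0,0],[0.47,-0.3,1,0,0],[0.47,-0.2,1,0,0],[0.47,0,0,0,0],[0.47,0,0,0,0]]]'

```text
t: 17.57
tcp_pos: [599.6, -81.5, 9.0]
ee_rot: [0.003, 0.623, 0.782, -0.002]
wrist_force: [2.1, -11.3, -2.8]
gripper_width: 40.1
grasp_force: 5.6
```

>>> drive_tool --plan '[[[0.47,-0.2,1,0,0],[0.47,-0.2,1,0,0],[0.47,0,0,0,0],[0.47,0,0,0,0]]]'

```text
t: 17.9
tcp_pos: [599.6, -81.5, 9.3]
ee_rot: [0.004, 0.623, 0.782, -0.004]
wrist_force: [0.9, -16.4, -3.3]
gripper_width: 40.1
grasp_force: 8.1
```

>>> drive_tool --plan '[[[0.47,1.1,-5,0,0],[0.47,2.3,-10,0,0],[0.47,2.3,-10,0,0],[0.47,0,0,30,0],[0.47,0,0,38,0],[0.47,0,0,38,0],[0.47,0,0,35,0],[0.47,0,0,0,0]]]'

```text
t: 18.57
tcp_pos: [608.8, -102.2, 157.8]
ee_rot: [0.005, 0.622, 0.783, 0.003]
wrist_force: [2.0, -0.4, 0.3]
gripper_width: 40.3
grasp_force: 0.0
```

```bash
python3 - <<'E'
from h import *
b=snap("wrist","wrist5")["image"][:,:,::-1]; c=snap("side","side5")["image"][180:236,285:355,::-1]
s=snap("scene","scene5")["image"][180:240,285:365,::-1]
t=np.hstack([cv2.resize(s,(320,240),interpolation=3),cv2.resize(c,(300,240),interpolation=3)])
cv2.imwrite("pics/c5.png",np.vstack([t,cv2.resize(b[0:250,180:480],(620,360),interpolation=3)]))
E
```

```text
(no output)
```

View pics/c5.png

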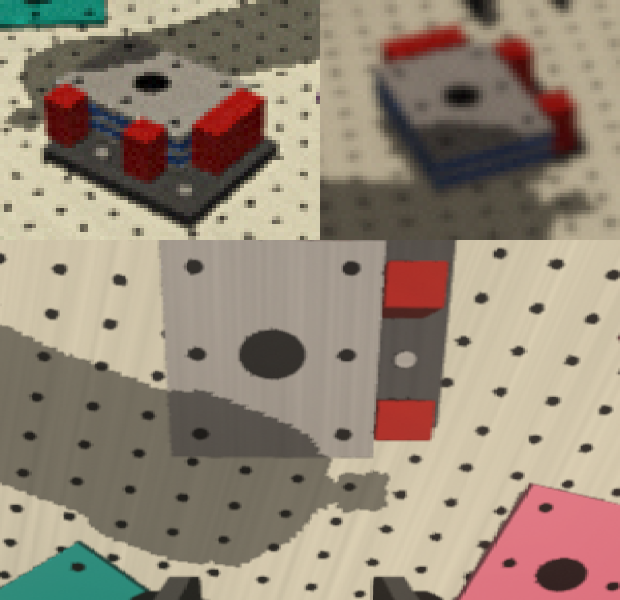

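The views show a square stack with flush edges: the plate edge at column ~385/374 meets the x-post faces at ~386/376, and the -x and -y sides are even. I'm handing in.

```bash
python3 -c "
from rig import job
print(job.hand_in())"
```

```text
the job is handed in; nothing more can be done
None
```

I knocked up the five plates with two x pushes and two y pushes; the last camera views show them flush, in order and against all three red posts, and I handed the job in with about 19 s of the 67 s used.

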